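Set up a lens barrel on the alignment station

ROBOT

A 6-joint arm with a two-finger parallel gripper is mounted at the origin on a cart in front of the work surface, level with it; the furniture and walls round the work are solid. World frame = base frame: x ahead of the robot, y to its left, z up, the work surface at z = 0. Lengths are in m, angles in rad, forces in N, time in s.
With the tool pointing down it reaches from about 0.325 to 0.9 m from the base axis. Payload 6.1 kg.
Tool frame: the origin (TCP) lies midway between the tips of the shut fingers; the grasp point (between the pads) lies 19 mm behind it; z points along the fingers, y is the line along which they close (so a half turn about z gives the same grasp; the last joint's range is limited). The gripper opens to 85 mm and grips with 20 to 120 N. Pads are 22 mm wide; open, the fingers measure 114 mm over their backs; the gripper's body (76 mm by 85 mm) begins 54 mm behind the grasp point. The pads swing forward as they close: fully open they stand 13 mm farther back than shut.
Start: joints at [1.198, 0.22, 1.526, -0, 1.395, -0.126], TCP at [0.153, 0.606, 0.198] pointing down, gripper open.
Joint ranges: [-2.98, 2.98], [-0.91, 2.08], [0.09, 2.57], [-1.24, 4.39], [0.2, 2.65], [-2.68, 2.68]. Speed limits (rad/s): [2.57, 2.57, 3.01, 3.14, 3.14, 3.14].

INTERFACE

Orientations are given as [roll, pitch, yaw] about the fixed x, y, z axes, in that order (R = Rz(yaw) Ry(pitch) Rx(roll)).
In Python, from plant import movep, move_l, set_joints, gripper_to, hold, inverse_kinematics, observe, get_image, get_calibration, Unreachable, job_done gives the robot as it stands. Calls block until the motion is done:
- movep(position, orientation): joint-space move of the TCP to a pose.
- move_l(position, feed=0.15, rotation=None, max_force=None): straight line of the TCP; rotation=None keeps the orientation; feed is the mean speed in m/s. With max_force (N) it stops when the force on the tool has changed by that much, and returns True; else False.
- set_joints(angles): joint-space move.
- gripper_to(opening, f_grip=None): finger opening in m; f_grip is the grip in N (None keeps the last); returns when the fingers have stopped.
- hold(seconds).
- inverse_kinematics(position, orientation): joint angles nearest the present ones, or None.
- observe(): the state.
- get_image(name): name is "scene" or "top" or "wrist"; returns (picture, depth): 420x560x3 uint8, red, green, blue; 420x560 float32, m along the optical axis (not along the pixel's ray), 0 where there is no reading.
- get_calibration(name): a dict with "intrinsics" (3x3 intrinsics, pixels), "world_from_camera" (4x4, takes a point from camera to world coordinates). Camera axes: x right, y down, z forward; pixel columns grow to the right and rows downward; lengths in m; the calibration is good to about 2 mm. The wrist camera is an equidistant fisheye: a pixel r from the principal point sees the ray r / f radians off the axis. A picture is of the moment at which its call begins: read the wrist's pose just before it. get_calibration takes no time and is no camera call; for the wrist camera it gives the pose at the moment of the call.
A pose or a line that the arm cannot do raises Unreachable and nothing moves.
- job_done(): hands the job in; it is judged then, once.
The state is a dict: "time_s": time; "q": joint angles; "joint_velocities": joint speeds; "joint_torque": joint torques, N m; "eef_pos": TCP position; "tcp_rot": TCP orientation; "ft_force": force on the tool from outside, world axes, zero at the start; "torque": the same for the moment, N m; "opening": finger opening in m; "grasp_force": force on a finger pad.
Only numpy, scipy, OpenCV 4.12 (cv2) and the standard library are available. Lean on these libraries where they do the work, as an engineer would, in place of code of your own. Each camera call takes 0.05 s, during which the arm holds its last target. There are 200 camera calls.

TASK

Set up the lens barrel for checking against the target glass: slide the V-cradle along the breadboard, without lifting it, until it sits fully home - square against the long fence and up against the end stop - and swing the cam lever fully closed to lock it there. Lay the barrel gently in the cradle's two V-notches, resting on its slim middle with the square flange towards the target glass, let go of it, and leave the other things on the bench where they are.

Things in the scene. Friction and masses are not known exactly. Their poses are not given: they have to be found in the camera images.
- board: grey optical breadboard 180 (x) x 340 (y) x 13 mm high, fixed on the bench, may be turned a little. Origin at the centre of its underside; y to the robot's left, x away from the robot. A steel fence (14 mm high over its top) runs along the far edge, an end stop stands near the left end with the target glass behind it, the cam lever in front
- fence_face (a point): middle of the fence's near face, 7 mm above the board's top; board frame x = +66, y = -10 mm. The face looks to the board's -x, is straight and runs from y = -160 to +140 mm
- stop_face (a point): middle of the end stop's right face, 7 mm above the board's top; board frame x = +30, y = +112 mm. The face looks to the board's -y; the stop is 50 mm wide along x, 14 mm high
- target_glass (a point): centre of the target glass: a round 52 mm holder on two posts at the left end of the board, board frame x = +24, y = +151 mm, 55.5 mm above the board's top (holder's top 82 mm above it)
- cradle: loose aluminium V-cradle, about 0.7 kg, standing on the board; base plate 84 (x) x 130 (y) x 14 mm high, origin at the centre of its underside. Two uprights at y = -35 and +35 mm, each 14 mm thick, 78 mm wide along x, tops 56 mm above the underside; free space between them. Fully home its origin is at x = +24, y = +47, z = +13 mm in the board's frame, axes parallel
- cradle_axis (a point): middle of the line where the barrel's axis lies when it rests in the two notches: cradle frame x = 0, y = 0, 55.5 mm above the cradle's underside. The line runs along the cradle's y. The 90 degree V-notches open upwards, 52 mm wide at the top, lowest point 30 mm above the underside
- cam_lever (a joint): angle (rad) of the cam lever in front of the fence: 0 = open, arm along the board's +y (left); closes counter-clockwise seen from above, to its stop at 1.75, arm towards the robot; highest lift at 1.57. Its 36 mm rubber-tyred eccentric disc is 3.5 mm clear of a home cradle's near edge when open, presses it to the fence when closed. Stays where left; turns with a few newtons
- cam_knob (a point): on the axis of the cam lever's black upright knob, 48 mm from the pivot, 45 mm above the board's top. The knob is round, 20 mm in diameter, 28 to 56 mm above the board's top; the flat arm below, 14 mm wide, 18 to 24 mm above it
- cam_pivot (a point): point on the lever's vertical pivot axis, 45 mm above the board's top
- barrel: loose black lens barrel, about 0.28 kg, lying on the bench. Origin on its axis, mid length; its y axis is the barrel's axis. Slim round middle 36 mm in diameter from y = -52 to +52 mm; square aluminium flange 46 x 46 x 8 mm at the +y end; round ring 46 mm in diameter, 12 mm long, at the -y end. On the bench its axis is 23 mm above the top
- barrel_flange (a point): centre of the outer face of the barrel's square flange, 60 mm from the barrel's origin
- blower: bystander: red rubber dust blower standing upright, 54 mm across, 110 mm high; origin at the centre of its underside
- tissue_box: bystander: white and blue flat tissue box 68 x 90 x 32 mm; origin at the centre of its underside
- bottle: bystander: small white oil bottle with black cap, 31 mm across, 59 mm high; origin at the centre of its underside
- eyepiece: bystander: black loupe, 41 mm across, 36 mm high; origin at the centre of its underside

How it is judged:
By the outcome, as a careful person would: the job done as asked, in the order asked, and still so for the second after the job is handed in, with the robot touching nothing.
It also fails if it takes over 72 s, if anything falls off the work surface, if the arm or the gripper's body presses on something with over 40 N, if the wrist force passes 120 N, or if a joint passes its speed limit or range.

## Working session

There is one attempt and no reset: what is moved stays moved. The work goes in short steps, each a Python script; the robot and the scene stay as the last script left them, time stands still between calls to the robot, and variables do not carry over. Pictures are saved under pics/ and viewed, at most 13 in all, crops included, and the job is handed in when it is done.

```bash
ls; mkdir -p pics
python3 - <<'E'
from plant import *
import cv2, numpy as np
for n in ("scene","top"):
    p,d=get_image(n); cv2.imwrite(f"pics/{n}0.png",p[...,::-1]); np.savez(f"{n}0.npz",p=p,d=d)
    c=get_calibration(n); print(n,c["intrinsics"],c["world_from_camera"].round(4), (d>0).mean())
print(observe())
E
```

```text
pics
scene [[529.82492879   0.         275.27453773]
 [  0.         529.82492879 206.30239853]
 [  0.           0.           1.        ]] [[ 0.9102 -0.202   0.3616  0.0551]
 [-0.4142 -0.4494  0.7915 -1.0614]
 [ 0.0027 -0.8702 -0.4927  0.7811]
 [ 0.      0.      0.      1.    ]] 0.9959651360544217
top [[409.08290447   0.         279.04260419]
 [  0.         409.08290447 203.9157067 ]
 [  0.           0.           1.        ]] [[ 0.0216 -0.9863  0.1637  0.4071]
 [-0.9997 -0.0196  0.014   0.0389]
 [-0.0106 -0.1639 -0.9864  0.9671]
 [ 0.      0.      0.      1.    ]] 0.9960459183673469
{'time_s': 0.1, 'q': array([ 1.19789945e+00,  2.21164615e-01,  1.52747229e+00,  3.83514847e-05,
        1.39471721e+00, -1.26073706e-01]), 'joint_velocities': array([-0.00133061, -0.00321184, -0.00199444,  0.00059189,  0.00060794,
        0.00141579]), 'joint_torque': array([ 1.52942535e-03, -4.98242998e+01, -3.90545976e+01, -2.46659492e-04,
        5.59946973e-03,  3.07514620e-05]), 'eef_pos': array([0.15245852, 0.60550611, 0.19701087]), 'tcp_rot': array([-3.13984992e+00, -2.58932356e-04,  2.89476251e+00]), 'ft_force': array([ 0.54788526, -0.20240169, -0.00670326]), 'torque': array([-0.01987409,  0.04134809, -0.03443873]), 'grasp_force': 0.0, 'opening': 0.08560636737793445}
```

View pics/scene0.png

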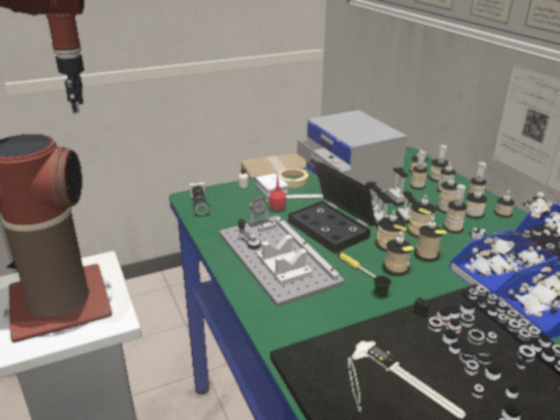

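View pics/top0.png

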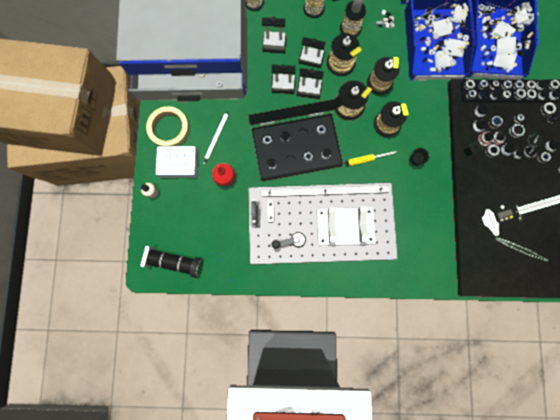

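The scene view shows the arm at the left, the board mid-left with the cradle, and the barrel at (200,200). In the top view the board spans cols 249–396 and rows 183–262. The cradle is at about (347,226), the cam knob at about (277,244) with its disc at (298,240), and the barrel runs from its flange at (146,257) to its ring at (198,267). Next I'll get rough positions from depth, then look closer with the wrist camera.

```bash
cat > h.py <<'E'
from plant import *
import numpy as np, cv2
def cloud(d,c):
    K=c["intrinsics"];T=c["world_from_camera"]
    v,u=np.mgrid[:d.shape[0],:d.shape[1]]
    P=np.stack([(u-K[0,2])/K[0,0]*d,(v-K[1,2])/K[1,1]*d,d],-1)
    return P@T[:3,:3].T+T[:3,3]
def rays(uv,c,fish=True):
    K=c["intrinsics"];T=c["world_from_camera"]
    a=(np.atleast_2d(uv).astype(float)-K[:2,2])/[K[0,0],K[1,1]]
    if fish:
        r=np.linalg.norm(a,axis=1,keepdims=True)+1e-12
        D=np.hstack([a/r*np.sin(r),np.cos(r)])
    else: D=np.hstack([a,np.ones((len(a),1))])
    return T[:3,3],D@T[:3,:3].T
def onplane(uv,c,z,fish=True):
    o,D=rays(uv,c,fish); return o+D*((z-o[2])/D[:,2])[:,None]
def project(P,c,fish=True):
    K=c["intrinsics"];T=c["world_from_camera"]
    p=(np.atleast_2d(P)-T[:3,3])@T[:3,:3]
    if fish:
        rr=np.linalg.norm(p[:,:2],axis=1)+1e-12; th=np.arctan2(rr,p[:,2]); a=p[:,:2]/rr[:,None]*th[:,None]
    else: a=p[:,:2]/p[:,2:]
    return a*[K[0,0],K[1,1]]+K[:2,2]
def shot(n):
    c=get_calibration("wrist"); p,d=get_image("wrist"); cv2.imwrite(f"pics/{n}.png",p[...,::-1]); np.savez(f"{n}.npz",p=p,d=d,K=c["intrinsics"],T=c["world_from_camera"]); return p,d,c
def load(n):
    z=np.load(f"{n}.npz"); return z["p"],z["d"],dict(intrinsics=z["K"],world_from_camera=z["T"])
E
python3 - <<'E'
from h import *
z=np.load("top0.npz");d=z["d"];p=z["p"]
W=cloud(d,get_calibration("top"))
for n,(u,v) in dict(board_tl=(251,186),tr=(393,186),br=(395,260),bl=(251,261),cr=(347,226),crTL=(320,208),crBR=(374,244),knob=(277,244),disc=(298,240),flange=(146,257),ring=(198,267),mid=(172,262),blower=(223,174),box=(176,162),bottle=(149,190),green=(300,275)).items(): print(n,W[v,u].round(3))
m=(W[...,2]>0.008)&(W[...,2]<0.2)
mm=np.zeros_like(m);mm[235:285,135:215]=1
m&=mm
r=cv2.minAreaRect(np.argwhere(m)[:,::-1].astype(np.float32));print(r)
P=W[m];print(P.mean(0),P[:,2].max()); q=P[:,:2]-P[:,:2].mean(0);_,s,V=np.linalg.svd(q,full_matrices=False);print(V,np.ptp(q@V.T,axis=0))
c=get_calibration("wrist");o=observe();print(c["intrinsics"],c["world_from_camera"].round(3))
# test moves
for xyz in [(0.45,0.0,0.30),(0.45,0.0,0.35),(0.38,0.28,0.25)]:
  print(inverse_kinematics(xyz,[np.pi,0,np.pi/2]),inverse_kinematics(xyz,[np.pi,0,0]))
E
```

```text
board_tl [0.61  0.121 0.001]
tr [ 0.616 -0.22   0.002]
br [ 0.44  -0.221  0.001]
bl [0.43  0.114 0.013]
cr [ 0.515 -0.105  0.027]
crTL [ 0.558 -0.044  0.012]
crBR [ 0.476 -0.17   0.011]
knob [0.467 0.054 0.067]
disc [0.479 0.007 0.041]
flange [0.433 0.348 0.046]
ring [0.414 0.232 0.034]
mid [0.424 0.29  0.041]
blower [0.624 0.181 0.061]
box [0.657 0.297 0.034]
bottle [0.587 0.353 0.044]
green [ 0.401  0.    -0.002]
((171.7176513671875, 261.27056884765625), (58.78814697265625, 20.60839080810547), 12.52880859375)
[0.42553004 0.29215729 0.03698278] 0.049254291387240134
[[-0.19200533 -0.98139388]
 [ 0.98139388 -0.19200533]] [0.12613442 0.04634252]
[[325.1922621    0.         283.77461301]
 [  0.         325.1922621  204.82438302]
 [  0.           0.           1.        ]] [[ 0.244  0.921  0.302  0.075]
 [ 0.97  -0.231 -0.078  0.626]
 [-0.002  0.312 -0.95   0.373]
 [ 0.     0.     0.     1.   ]]
[-0.17556722 -0.2592924   1.810644    0.          1.59024105 -0.17556722] [-1.75567221e-01 -2.59292403e-01  1.81064400e+00 -4.44089210e-16
  1.59024105e+00  1.39522911e+00]
[-0.17556722 -0.26310839  1.72277329  0.          1.68192776 -0.17556722] [-1.75567221e-01 -2.63108395e-01  1.72277329e+00 -4.44089210e-16
  1.68192776e+00  1.39522911e+00]
[ 4.67727965e-01 -1.85453595e-01  1.84075647e+00 -4.44089210e-16
  1.48628978e+00  4.67727965e-01] [ 4.67727965e-01 -1.85453595e-01  1.84075647e+00 -4.44089210e-16
  1.48628978e+00  2.03852429e+00]
```

```bash
python3 - <<'E'
from h import *
pi=np.pi
movep([0.42,0.26,0.26],[pi,0,pi/2]); print(observe()["time_s"],observe()["eef_pos"]); hold(.15); shot("w1")
movep([0.47,0.02,0.28],[pi,0,pi/2]); hold(.15); print(observe()["time_s"]); shot("w2")
movep([0.47,-0.10,0.28],[pi,0,pi/2]); hold(.15); shot("w3"); print(observe()["time_s"])
E
python3 - <<'E'
import cv2,numpy as np
a=cv2.imread("pics/w1.png");b=cv2.imread("pics/w2.png")
c=cv2.imread("pics/w3.png")
cv2.imwrite("pics/m1.png",cv2.resize(b,(800,600)))
cv2.imwrite("pics/m2.png",cv2.resize(a,(800,600)))
E
```

```text
1.725 [0.41967009 0.26069319 0.25986109]
3.0417
3.8417
```

View pics/m1.png

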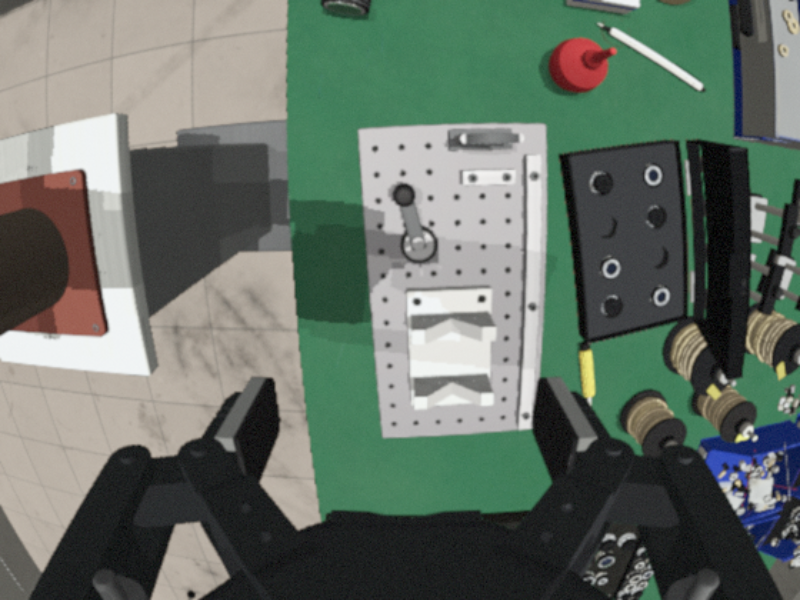

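View pics/m2.png

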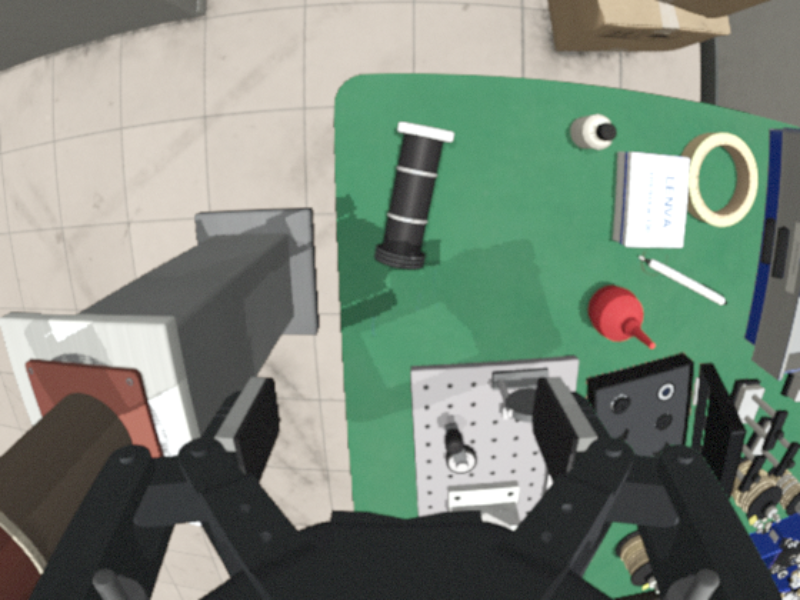

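View pics/w3.png

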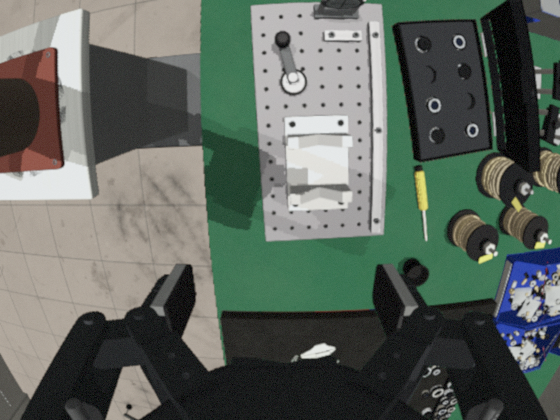

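w2 (×1.43) shows the board with corners (360,128), (546,124), (383,437) and (530,430). The knob is at (403,195), the disc at (419,244), and the cradle plate spans (407,290) to (493,408). w1 (×1.43) shows the barrel, with the flange at (426,132) and the ring at (401,256). I'll now segment these with colour and depth across the views.

```bash
cat >> h.py <<'E'
def fcloud(d,c):
    v,u=np.mgrid[:d.shape[0],:d.shape[1]]; uv=np.c_[u.ravel(),v.ravel()]
    K=c["intrinsics"];a=(uv-K[:2,2])/K[0,0];r=np.linalg.norm(a,axis=1,keepdims=True)+1e-12
    D=np.hstack([a/r*np.tan(np.minimum(r,1.4)),np.ones((len(a),1))])*d.reshape(-1,1)
    T=c["world_from_camera"]; return (D@T[:3,:3].T+T[:3,3]).reshape(d.shape+(3,))
def rect(P):
    (c,s,a)=cv2.minAreaRect((P[:,:2]*1000).astype(np.float32)); return np.round(c,1),np.round(s,1),round(a,2)
def big(m):
    n,l,s,_=cv2.connectedComponentsWithStats(m.astype(np.uint8)); return l==1+s[1:,4].argmax()
def inbox(W,x0,x1,y0,y1,z0,z1): return (W[...,0]>x0)&(W[...,0]<x1)&(W[...,1]>y0)&(W[...,1]<y1)&(W[...,2]>z0)&(W[...,2]<z1)
E
python3 - <<'E'
from h import *
for n in ("w2","w3"):
    p,d,c=load(n); W=fcloud(d,c); hsv=cv2.cvtColor(p,cv2.COLOR_RGB2HSV)
    print(n,"bench z",np.median(W[inbox(W,.38,.42,-.1,.1,-.03,.03)][:,2]))
    b=big(inbox(W,.40,.65,-.26,.15,.0065,.2)&(hsv[...,1]<90)); 
    print(" board cloud",rect(W[b]),"topz",np.median(W[b][:,2]))
    # rays: mask contour on plane z=13
    ct=max(cv2.findContours(b.astype(np.uint8),0,1)[0],key=cv2.contourArea)[:,0]
    print(" board rays",rect(onplane(ct,c,.013)))
    q=big(inbox(W,.44,.60,-.2,-.02,.0215,.034)&(hsv[...,1]<60)); print(" cradle base",rect(W[q]),W[q][:,2].mean())
    q2=inbox(W,.44,.60,-.2,-.02,.0215,.09)&(hsv[...,1]<60); q2=big(q2); print(" cradle all",rect(W[q2]))
    for l,h in((.060,.08),):
        k=inbox(W,.44,.60,-.2,-.02,l,h); print(" tops",rect(W[k]),np.median(W[k][:,2]),k.sum())
    k=inbox(W,.42,.52,.02,.10,.05,.09); k=big(k); print(" knob",rect(W[k]),np.median(W[k][:,2]),k.sum())
    k=inbox(W,.44,.54,-.03,.03,.03,.06); k=big(k); print(" disc",rect(W[k]),np.median(W[k][:,2]),k.sum())
    k=inbox(W,.58,.62,-.22,.1,.02,.04); k=big(k);print(" fence",rect(W[k]),k.sum())
    k=inbox(W,.50,.60,.05,.10,.02,.04); k=big(k);print(" stop",rect(W[k]),k.sum())
p,d,c=load("w1"); W=fcloud(d,c)
k=big(inbox(W,.36,.5,.2,.4,.012,.1)); print("barrel",rect(W[k]),W[k][:,2].max(),k.sum())
Pw=W[k];g=p[k].min(1)
f=Pw[g>130]; print("white",rect(f))
ct=max(cv2.findContours(k.astype(np.uint8),0,1)[0],key=cv2.contourArea)[:,0]; print(rect(onplane(ct,c,.023)))
P=Pw[(Pw[:,2]>.03)]; q=P[:,:2]-P[:,:2].mean(0); V=np.linalg.svd(q,full_matrices=False)[2][0]; print("axis",V,P.mean(0),"topmid z",np.percentile(P[:,2],[50,90,99]))
E
```

```text
w2 bench z -9.12555906650292e-05
 board cloud (array([524.1, -46.6]), array([181. , 341.8]), 3.11) topz 0.013507882527180104
 board rays (array([523.9, -46. ]), array([180.3, 340.5]), 3.07)
 cradle base (array([ 516.1, -100.1]), array([ 84.9, 130.3]), 2.81) 0.02704304067370712
 cradle all (array([ 516.1, -100.4]), array([ 84.9, 131. ]), 2.76)
 tops (array([ 515.9, -100.7]), array([78.2, 86. ]), 2.8) 0.06775337726714922 740
 knob (array([468.3,  60.1]), array([19.3, 18.4]), 0.05) 0.06776143025269038 217
 disc (array([480.1,  18.4]), array([17.3, 25.7]), 9.77) 0.03719463090719666 198
 fence (array([597.3, -51.7]), array([ 15.7, 298.3]), 3.25) 1984
 stop (array([547.2,  74.5]), array([50.1, 14.7]), 2.0) 399
w3 bench z -3.20812702662987e-05
 board cloud (array([524.1, -46.3]), array([180.8, 340.3]), 3.1) topz 0.013574589584919028
 board rays (array([523.8, -44.2]), array([180.3, 344. ]), 3.07)
 cradle base (array([ 515.9, -100.5]), array([ 84.6, 129.8]), 2.76) 0.027001192424896413
 cradle all (array([ 515.9, -100.5]), array([ 84.6, 129.8]), 2.76)
 tops (array([ 515.5, -100.3]), array([77.6, 84.1]), 2.7) 0.0678754677888605 865
 knob (array([468.3,  59.3]), array([19.3, 18.9]), 26.35) 0.06772765285730481 234
 disc (array([480. ,  17.9]), array([16.3, 26.6]), 10.59) 0.03724976193637386 227
 fence (array([597.3, -52.6]), array([ 15.5, 300.9]), 3.04) 2277
 stop (array([547.7,  73.7]), array([50.6, 14.6]), 3.98) 413
barrel (array([425.2, 296.9]), array([123.9,  46.2]), 78.67) 0.04811009305724567 3015
white (array([429.2, 316.6]), array([83.7, 46.2]), 78.74)
(array([425.6, 294.4]), array([130.5,  48.7]), 78.88)
axis [-0.19718175 -0.98036695] [0.42502913 0.29786656 0.03911904] topmid z [0.0394635  0.04507745 0.0469064 ]
```

Measured: board centre (524.1, −46.4) mm, yaw 3.1°; cradle centre (516, −100.4), yaw about 2.8°. The heights match the given sizes: board top 13.5, plate 27, upright tops 68 mm. The barrel centre is about (425.5, 295) and its axis is 78.7° from x. Now I'll grip the cradle's right upright on its far wing and slide it.

```bash
cat >> h.py <<'E'
pi=np.pi; A=np.deg2rad(3.1); RB=np.array([[np.cos(A),-np.sin(A)],[np.sin(A),np.cos(A)]]); B0=np.array([.5241,-.0464])
def bw(x,y,z): # board mm -> world m (z above bench, mm)
    return [*(B0+RB@(np.array([x,y])/1000)),z/1000]
def wb(P): return (np.atleast_2d(P)[:,:2]-B0)@RB*1000
E
python3 - <<'E'
from h import *
# pivot/disc estimate from w2,w3
for n in("w2","w3"):
    p,d,c=load(n);W=fcloud(d,c);k=big(inbox(W,.44,.52,-.03,.045,.022,.05)&(p.min(2)>60)&(W[...,2]<.0425)); Q=W[k]
    b=wb(Q); print(n,"disc+arm board ext",b.min(0),b.max(0),np.percentile(Q[:,2],[5,50,95]), "knob",wb([[.4683,.0597]]))
u=np.array([[419,244]])/1.4286; print("disc ray",wb(onplane(u,load("w2")[2],.035)), "w3",wb(onplane([[293,82]],load("w3")[2],.035)))
C=np.array([.516,-.1004]); g=C+RB@[.028,-.035]; R=[pi,0,pi+A]
gripper_to(.045,f_grip=60)
movep([*g,.11],R); move_l([*g,.036],feed=.1)
gripper_to(0.0,f_grip=60); o=observe(); print("grip",o["opening"],o["grasp_force"],o["ft_force"],o["time_s"])
f0=o["ft_force"]
t=g+RB@[.040,0]; print(move_l([*t,.036],feed=.05,max_force=12)); o=observe(); print(o["eef_pos"]-[*g,.036],wb(o["eef_pos"])-[[28,-35]],o["ft_force"],o["time_s"])
E
```

```text
w2 disc+arm board ext [-55.84490018  40.72018829] [-21.53061917  94.06019856] [0.02577193 0.03053891 0.0392686 ] knob [[-49.98058415 108.96233849]]
w3 disc+arm board ext [-55.64749604  39.11405616] [-21.61113546  94.34271684] [0.02598189 0.02846315 0.03819113] knob [[-49.98058415 108.96233849]]
disc ray [[-37.83514779  59.7941385 ]] w3 [[-38.86010207  55.92946672]]
grip -8.385669309619042e-06 0.0 [0.04240641 0.45076759 0.2813533 ] 7.1583
False
[ 0.03964308  0.00223909 -0.00017759] [[ 28.69775003 -53.3909764 ]] [-0.25060376 -0.28505711 -0.14336781] 8.1083
```

The fingers shut on nothing, so I'll look.

Run:
```python
from h import *
o=observe();print(o["eef_pos"],o["tcp_rot"],o["opening"],o["q"])
p,d,c=shot("w4")
p,d=get_image("top"); cv2.imwrite("pics/t4.png",p[...,::-1])
cv2.imwrite("pics/m4.png",np.hstack([cv2.resize(load("w4")[0],(520,390)),cv2.resize(p[160:290,230:420],(280,192))if 0 else cv2.copyMakeBorder(cv2.resize(p[160:290,230:420],(280,192)),0,198,0,0,0)])[...,::-1])
W=cloud(d,get_calibration("top"))
k=inbox(W,.44,.62,-.2,.05,.0215,.034); print(rect(W[big(k)]))
```

```text
[ 0.58549486 -0.13159548  0.03582241] [ 3.14142737e+00 -5.29343235e-04 -3.08744670e+00] 0.0001744845280267862 [-3.52405234e-01  3.27699669e-01  1.71959002e+00 -6.47083588e-05
  1.09485453e+00 -1.97731781e+00]
(array([513.7, -50. ]), array([84. , 23.4]), 2.62)
```

View pics/m4.png

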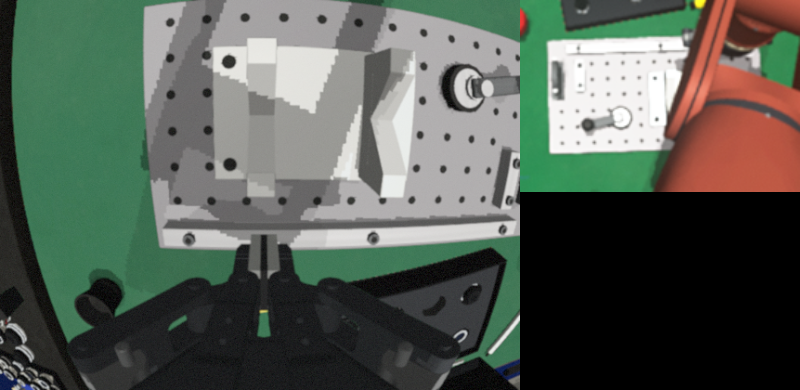

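Run:
```python
from h import *
p,d,c=load("w4");W=fcloud(d,c);hsv=cv2.cvtColor(p,cv2.COLOR_RGB2HSV)
for z0,z1 in((.0215,.034),(.06,.08)):
    k=inbox(W,.42,.58,-.22,-.02,z0,z1)&(hsv[...,1]<60); print(rect(W[k]),rect(W[big(k)]),k.sum(),np.median(W[k][:,2]))
k=inbox(W,.42,.60,-.22,.0,.034,.08)&(hsv[...,1]<60);b=wb(W[k])
h,xe,ye=np.histogram2d(b[:,0],b[:,1],bins=[np.arange(-80,60,10),np.arange(-130,10,10)]);print(ye);print(np.c_[xe[:-1],h].astype(int))
```

```text
(array([ 516. , -100.8]), array([ 84.8, 130.2]), 2.56) (array([515.6, -98.9]), array([85. , 58.9]), 1.15) 20211 0.0269567439570646
(array([ 527.6, -102. ]), array([101.5,  88.4]), 2.75) (array([ 490.4, -137.2]), array([22.7, 14.1]), 3.22) 6135 0.06823604395304303
[-130 -120 -110 -100  -90  -80  -70  -60  -50  -40  -30  -20  -10    0]
[[-80   0   0   0   0   0   0   0   0   0   0   0   0   0]
 [-70   0   0   0   0   0   0   0   0   0   0   0   0   0]
 [-60   0   0   0   0   0   0   0   0   0   0   0   0   0]
 [-50   0   0   0 284 417   0   0   0   0   0 683 290   0]
 [-40   0   0   0 308 442   0   0   0   0   0 679 321   0]
 [-30   0   0   0 271 372   0   0   0   0   0 504 282   0]
 [-20   0   0   0 219 301   0   0   0   0   0 332 242   0]
 [-10   0   0   0 264 346   0   0   0   0   0 377 266   0]
 [  0   0   0   0 327 389   0   0   0   0   0 543 305   0]
 [ 10   0   0   0 306 394   0   0   0   0   0 664 302   0]
 [ 20   0   0   0 200 254   0   0   0   0   0 513 207   0]
 [ 30   0   0   0   0   0   0   0   0   0   0   0   0   0]
 [ 40   0   0   0  64 121   1   0   0   0   0   0   0   0]]
```

The cradle is undisturbed, so I'll repeat the grasp, checking each stage and taking a picture before closing.

Run:
```python
from h import *
def s(t): o=observe(); print(t,o["time_s"],o["eef_pos"].round(4),wb(o["eef_pos"]).round(1),round(o["opening"],4),o["grasp_force"],o["ft_force"].round(2))
o=observe()["eef_pos"]; move_l([o[0],o[1],.10],feed=.2); s("up")
gripper_to(.045,f_grip=60); s("open")
C=np.array([.516,-.1006]); g=C+RB@[.026,-.035]
move_l([*g,.10],feed=.2); s("over"); print(move_l([*g,.036],feed=.1,max_force=10)); s("down")
shot("w5")
print(gripper_to(.010,f_grip=60)); s("grip"); hold(.3); s("later"); shot("w6")
im=np.hstack([cv2.resize(load(n)[0][200:420,140:440],(400,293)) for n in("w5","w6")]);cv2.imwrite("pics/m5.png",im[...,::-1])
```

```text
up 8.675 [ 0.5859 -0.1319  0.101 ] [[ 57.1 -88.7]] 0.0002 0.0 [-0.46  0.04 -0.71]
open 9.175 [ 0.5852 -0.1316  0.0995] [[ 56.4 -88.4]] 0.0448 0.0 [-0.11  0.41  1.61]
over 9.5333 [ 0.5436 -0.1342  0.1001] [[ 14.7 -88.7]] 0.0448 0.0 [ 0.7  -0.24  0.57]
False
down 10.325 [ 0.5444 -0.1343  0.0364] [[ 15.5 -88.9]] 0.0446 0.0 [ 0.17 -0.19  0.67]
False
grip 10.8083 [ 0.5439 -0.1342  0.0362] [[ 15.1 -88.7]] 0.0099 0.0 [-0.71  0.74 -0.28]
later 11.1083 [ 0.5439 -0.1341  0.0361] [[ 15.  -88.7]] 0.01 0.35558681038764917 [-0.1   0.51  0.58]
```

View pics/m5.png

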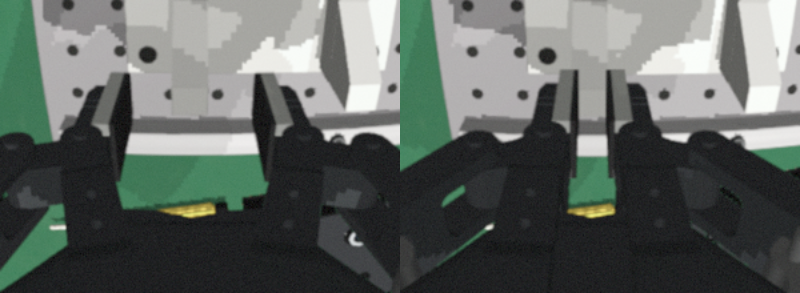

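Run:
```python
from h import *
p,d,c=load("w5"); 
for n,P in dict(tcp=[.5444,-.1343,.0364],gp=[.5444,-.1343,.0554],upend=bw(28,-88.5,69),upend_base=bw(28,-88.5,27)).items(): print(n,((project([P],c)-[140,200])*400/300).round(1))
W=fcloud(d,c)
# finger points: near camera cloud above z .03, around tcp
k=inbox(W,.50,.62,-.2,-.06,.03,.2)&(p.max(2)<70); Q=W[k]; b=wb(Q)
for z0 in np.arange(.03,.13,.01):
    m=(Q[:,2]>z0)&(Q[:,2]<z0+.01)
    if m.sum()>5: print(round(z0,2),m.sum(),np.percentile(b[m],[2,98],axis=0).round(1).tolist())
```

```text
tcp [[190.3  52.8]]
gp [[190.1  72.2]]
upend [[191.  116.3]]
upend_base [[191.1  68.5]]
0.07 157 [[4.9, -120.6], [26.6, -55.5]]
0.08 544 [[4.8, -123.2], [24.6, -53.3]]
0.09 665 [[4.9, -123.2], [24.7, -53.2]]
0.1 883 [[4.9, -122.6], [25.8, -53.9]]
0.11 1316 [[2.4, -135.1], [16.7, -42.8]]
0.12 5041 [[2.8, -141.9], [25.6, -34.7]]
```

Run:
```python
from h import *
for n,t in(("w4",[.5855,-.1316,.0358]),("w5",[.5444,-.1343,.0364]),("w6",[.5439,-.1342,.0362])):
    p,d,c=load(n);W=fcloud(d,c); print(n,"cam z",c["world_from_camera"][2,3], "tcp px",project([t],c))
    ctr=wb([t])[0]; b=wb(W.reshape(-1,3)).reshape(W.shape[:2]+(2,))-ctr
    k=(abs(b[...,0])<16)&(abs(b[...,1])<45)&(W[...,2]>.031)&(W[...,2]<.13)
    for z0 in np.arange(.03,.12,.01):
        m=k&(W[...,2]>z0)&(W[...,2]<z0+.01)
        if m.sum()>5: print("  z",round(z0,2),m.sum(),np.percentile(b[m],[2,98],axis=0).round(1).tolist(),"row",np.where(m)[0].min())
```

```text
w4 cam z 0.21168271978920167 tcp px [[282.6921638  239.62791158]]
  z 0.07 284 [[-10.7, -11.0], [-5.7, 12.4]] row 253
  z 0.08 654 [[-10.6, -12.3], [-5.6, 13.9]] row 259
  z 0.09 789 [[-10.9, -12.5], [-5.6, 13.6]] row 268
  z 0.1 854 [[-11.4, -11.0], [10.2, 12.2]] row 281
  z 0.11 2320 [[-13.0, -29.8], [8.8, 30.7]] row 292
w5 cam z 0.21218158305943827 tcp px [[282.70841551 239.62612487]]
  z 0.05 432 [[-15.9, -7.0], [-9.0, 6.4]] row 225
  z 0.06 1198 [[-9.5, -7.0], [11.5, 6.3]] row 238
  z 0.07 354 [[-10.8, -32.2], [10.7, 33.4]] row 254
  z 0.08 850 [[-10.7, -34.5], [10.4, 35.9]] row 257
  z 0.09 1012 [[-10.8, -34.8], [10.2, 36.0]] row 268
  z 0.1 1332 [[-10.8, -33.1], [10.5, 34.3]] row 280
  z 0.11 1349 [[-13.1, -43.0], [1.0, 43.8]] row 293
w6 cam z 0.2118953777259607 tcp px [[282.63703367 239.72974973]]
  z 0.05 448 [[-15.8, -7.0], [-8.7, 6.4]] row 225
  z 0.06 962 [[-9.3, -6.4], [11.7, 5.4]] row 240
  z 0.07 390 [[-10.6, -15.9], [10.4, 17.2]] row 252
  z 0.08 675 [[-10.7, -17.3], [-1.5, 18.6]] row 258
  z 0.09 826 [[-10.9, -17.3], [8.0, 18.6]] row 268
  z 0.1 991 [[-11.4, -15.2], [10.6, 17.0]] row 280
  z 0.11 2216 [[-13.1, -33.9], [8.5, 35.6]] row 292
```

The depth data shows the real fingertips are at z≈0.07 while the reported TCP is at 0.036. The fingers therefore end about 35 mm short of the stated TCP, and they passed over the upright. I'll measure this offset exactly.

Run:
```python
from h import *
for n,t in(("w4",[.5855,-.1316,.0358]),("w5",[.5444,-.1343,.0364]),("w6",[.5439,-.1342,.0362])):
    p,d,c=load(n);W=fcloud(d,c); ctr=wb([t])[0]; b=wb(W.reshape(-1,3)).reshape(W.shape[:2]+(2,))-ctr
    k=(abs(b[...,0])<13)&(abs(b[...,1])<40)&(abs(b[...,1])>(0 if n=="w4" else 7.5))&(W[...,2]>.040)&(W[...,2]<.13)
    print(n,np.sort(W[k][:,2])[[0,3,10,30,80]].round(4), b[k&(W[...,2]<.078)].mean(0))
def s(t): o=observe(); print(t,o["time_s"],o["eef_pos"].round(4),wb(o["eef_pos"]).round(1),round(o["opening"],4),o["grasp_force"],o["ft_force"].round(2))
gripper_to(.045,f_grip=60); s("open")
C=np.array([.516,-.1006]); g=C+RB@[.026,-.035]
print(move_l([*g,.003],feed=.06,max_force=6)); s("down")
print(gripper_to(.0,f_grip=60)); s("grip")
```

```text
w4 [0.0724 0.073  0.0739 0.0743 0.0761] [-9.09200427  0.69382966]
w5 [0.0712 0.072  0.0728 0.0738 0.0758] [-2.43181729  0.48883095]
w6 [0.0713 0.072  0.0727 0.0745 0.0766] [-8.976878    1.98564269]
open 11.5917 [ 0.5438 -0.1341  0.0359] [[ 14.9 -88.6]] 0.0446 0.0 [ 0.83 -0.01  0.38]
False
down 12.2917 [ 0.5439 -0.1342  0.0029] [[ 15.  -88.7]] 0.0449 0.0 [ 1.12 -0.78 -0.44]
False
grip 12.675 [ 0.5445 -0.1345  0.0037] [[ 15.6 -89.1]] 0.0133 59.45677431416698 [-0.78 -0.49  3.15]
```

Gripped: opening 13.3 mm at 59 N. Now I'll slide to the fence, then along it to the stop.

Run:
```python
from h import *
def s(t): o=observe(); print(t,o["time_s"],o["eef_pos"].round(4),wb(o["eef_pos"]).round(1),round(o["opening"],4),o["grasp_force"],o["ft_force"].round(2));return o
o=s("0");e=o["eef_pos"][:2]
t=e+RB@[.039,0]; print(move_l([*t,.0032],feed=.05,max_force=10)); o=s("fence")
e=o["eef_pos"][:2]-RB@[.0003,0]; t=e+RB@[0,.104]; print(move_l([*t,.0032],feed=.07,max_force=10)); s("stop")
```

```text
0 12.675 [ 0.5445 -0.1345  0.0037] [[ 15.6 -89.1]] 0.0133 59.45677431416698 [-0.78 -0.49  3.15]
True
fence 12.9 [ 0.5444 -0.1344  0.0037] [[ 15.5 -89. ]] 0.013 59.93318349642095 [-0.94 -0.12  4.28]
True
stop 13.575 [ 0.544  -0.1065  0.004 ] [[ 16.6 -61.1]] 0.0134 59.65986218870057 [ 2.02 -5.41  0.23]
```

Run:
```python
from h import *
def s(t): o=observe(); print(t,o["time_s"],o["eef_pos"].round(4),wb(o["eef_pos"]).round(1),round(o["opening"],4),o["grasp_force"],o["ft_force"].round(2));return o
o=s("0");e=o["eef_pos"][:2]
for i in range(3):
    e=observe()["eef_pos"][:2]; b=wb([e])[0]
    if b[0]>48.5: break
    print(move_l(bw(53,b[1],3.2),feed=.04,max_force=20)); s("fence")
b=wb(observe()["eef_pos"])[0]
for i in range(3):
    y=wb(observe()["eef_pos"])[0][1]
    if y>10.5: break
    print(move_l(bw(b[0]-.3,15,3.2),feed=.06,max_force=20)); s("stop")
```

```text
0 13.575 [ 0.544  -0.1065  0.004 ] [[ 16.6 -61.1]] 0.0134 59.65986218870057 [ 2.02 -5.41  0.23]
True
fence 13.8917 [ 0.5443 -0.1065  0.0038] [[ 16.9 -61.1]] 0.0135 60.44741216015808 [-1.8  -1.46  4.81]
True
fence 14.2083 [ 0.5446 -0.1065  0.0038] [[ 17.2 -61.1]] 0.0133 60.54525654762983 [-1.06 -1.19  4.61]
True
fence 14.525 [ 0.545  -0.1064  0.0039] [[ 17.6 -61.1]] 0.013 60.57097088545561 [-1.43 -1.91  3.95]
True
stop 14.9083 [ 0.5464 -0.1059  0.0048] [[ 19.1 -60.6]] 0.013 60.20875128800981 [-0.24 -4.11  0.25]
True
stop 15.3083 [ 0.5483 -0.1055  0.006 ] [[ 20.9 -60.3]] 0.013 60.40385560132563 [ 0.73 -7.06 -0.58]
True
stop 15.7083 [ 0.5503 -0.1048  0.0072] [[ 23.  -59.7]] 0.013 61.619710475206375 [ 0.75 -6.45 -0.27]
```

Run:
```python
from h import *
p,d,c=shot("w7"); q,_=get_image("scene")
print(observe()["q"],observe()["tcp_rot"],observe()["joint_torque"].round(1))
W=fcloud(d,c)
k=inbox(W,.42,.60,-.22,.05,.0215,.034); print(rect(W[big(k)]),rect(W[k]))
k=inbox(W,.42,.60,-.22,.05,.06,.07); print(rect(W[k]))
a=cv2.resize(p,(480,360)); b=cv2.resize(q[90:320,0:350],(320,210)); b=cv2.copyMakeBorder(b,0,150,0,0,0)
cv2.imwrite("pics/m7.png",np.hstack([a,b])[...,::-1])
```

```text
[-0.30564935  0.28302863  1.8408166  -0.04183008  1.0104188  -1.92213014] [-3.10578814 -0.00573684 -3.07390547] [  3.1 -45.7 -31.    1.5   0.6   0.5]
(array([517.6, -54.8]), array([ 88. , 165.7]), 7.51) (array([532.2, -76.7]), array([137.7, 252.1]), 0.57)
(array([521. , -75.7]), array([78.9, 97.8]), 4.28)
```

View pics/m7.png

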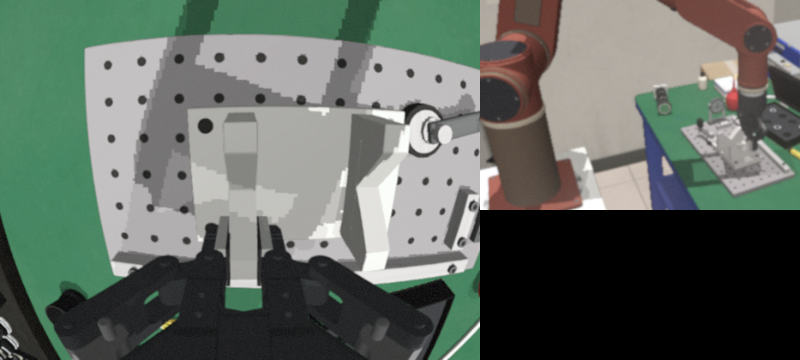

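The cradle met the cam disc because the y-slide came before the x-slide, and the tool twisted slightly. I'll back off square and probe the x motion in small steps.

Run:
```python
from h import *
def s(t): o=observe(); print(t,round(o["time_s"],2),o["eef_pos"].round(4),wb(o["eef_pos"])[0].round(1),o["tcp_rot"].round(3),round(o["opening"],4),round(o["grasp_force"]),o["ft_force"].round(1),o["torque"].round(2));return o
R=[pi,0,-pi+A]
move_l(bw(17,-68,4),feed=.04,rotation=R); s("back")
for x in(19,22,26):
    move_l(bw(x,-68,4),feed=.03); s(x)
```

```text
back 16.25 [ 0.5447 -0.1129  0.0038] [ 16.9 -67.5] [ 3.14   0.    -3.089] 0.0131 60 [1.4 3.5 1.4] [ 0.51 -0.19 -0.17]
19 16.5 [ 0.5451 -0.113   0.0038] [ 17.4 -67.6] [ 3.141 -0.004 -3.087] 0.0134 61 [-6.2  2.3  6.9] [0.29 0.71 0.07]
22 16.75 [ 0.5476 -0.113   0.0038] [ 19.9 -67.8] [ 3.141 -0.005 -3.086] 0.0132 61 [-6.5  1.1  8.7] [0.16 1.04 0.15]
26 17.03 [ 0.5517 -0.113   0.0038] [ 24. -68.] [ 3.142 -0.005 -3.086] 0.0132 61 [-7.4 -0.5  7.9] [0.06 1.08 0.17]
```

Run:
```python
from h import *
def s(t): o=observe(); print(t,round(o["time_s"],2),o["eef_pos"].round(4),wb(o["eef_pos"])[0].round(1),o["tcp_rot"].round(3),round(o["opening"],4),round(o["grasp_force"]),o["ft_force"].round(1),o["torque"].round(2));return o
print(move_l(bw(48,-68,4),feed=.05,max_force=25)); s("near")
print(move_l(bw(56,-68,4),feed=.03,max_force=14)); s("fence")
```

```text
False
near 17.62 [ 0.5742 -0.1119  0.0038] [ 46.5 -68.2] [-3.141 -0.004 -3.086] 0.0126 61 [-6.3 -0.9  5.6] [0.06 0.71 0.25]
True
fence 17.92 [ 0.5785 -0.1116  0.0038] [ 50.8 -68. ] [ 3.141 -0.01  -3.086] 0.0134 61 [-3.1 -0.4  5.7] [-0.03  0.09  0.01]
```

Run:
```python
from h import *
def s(t): o=observe(); print(t,round(o["time_s"],2),o["eef_pos"].round(4),wb(o["eef_pos"])[0].round(1),o["tcp_rot"].round(3),round(o["opening"],4),round(o["grasp_force"]),o["ft_force"].round(1),o["torque"].round(2));return o
x=50.9
for y in (-60,6):
    print(move_l(bw(x,y,4),feed=.07,max_force=22)); o=s(y)
    if wb(o["eef_pos"])[0][1]<y-6: raise SystemExit
print(move_l(bw(x,18,4),feed=.03,max_force=14)); s("stop")
```

```text
False
-60 18.18 [ 0.5779 -0.1037  0.0038] [ 50.7 -60.1] [ 3.141 -0.009 -3.086] 0.013 60 [-1.1 -1.   0.8] [-0.12 -0.13 -0.15]
False
6 19.27 [ 0.5744 -0.0367  0.0038] [50.8  7. ] [ 3.139 -0.009 -3.087] 0.0131 60 [ 0.1  3.8 -2.1] [ 0.45 -0.36  0.08]
True
stop 19.59 [ 0.5743 -0.0322  0.0038] [50.9 11.4] [-3.139 -0.009 -3.087] 0.013 61 [-0.7 -3.8  2.4] [-0.16 -0.1  -0.06]
```

```bash
cat >> h.py <<'E'
def s(t): o=observe(); print(t,round(o["time_s"],2),o["eef_pos"].round(4),wb(o["eef_pos"])[0].round(1),round(o["opening"],4),round(o["grasp_force"]),o["ft_force"].round(1));return o
E
python3 - <<'E'
from h import *
gripper_to(.040); s("rel")
b=wb(observe()["eef_pos"])[0]; move_l(bw(b[0],b[1],60),feed=.2)
move_l(bw(40,20,220),feed=.35); hold(.1); p,d,c=shot("w8"); s("look")
W=fcloud(d,c); 
def bb(k): P=np.c_[wb(W[k]),W[k][:,2]*1000]; return P
k=inbox(W,.49,.60,-.08,.075,.0225,.0315)&(p.min(2)>90); k[:]=k
P=bb(k); m=(P[:,0]<63); print("base", rect(np.c_[P[m][:,:2]]/1000))
k=inbox(W,.44,.62,-.08,.075,.06,.08)&(p.min(2)>60); P=bb(big(k)); print("tops comp",rect(P/1000)); k&=True; P=bb(k); print("tops",rect(P/1000),P[:,2].mean())
k=inbox(W,.40,.53,.02,.11,.060,.08)&(p.max(2)<90); print("knob",rect(bb(big(k))/1000),k.sum())
k=inbox(W,.50,.60,.05,.1,.02,.032);P=bb(k);print("stop ymin",np.percentile(P[P[:,1]>108][:,1],[1,5]))
cv2.imwrite("pics/m8.png",cv2.resize(p,(800,600))[...,::-1])
E
```

```text
rel 19.97 [ 0.5733 -0.0319  0.0028] [49.9 11.8] 0.0397 0 [0.3 0.  0.1]
look 21.16 [ 0.5614 -0.024   0.2171] [38.4 20.3] 0.04 0 [-0.1 -0.5 -0.1]
base (array([15.9, 51.3]), array([139.3,  94.2]), 89.92)
tops comp (array([-4.2, 82.1]), array([22.7, 15. ]), 0.64)
tops (array([ 0.3, 60.9]), array([112.4, 124.8]), 89.97) 66.96044410797076
knob (array([-52.5, 107. ]), array([16.6, 17.1]), 3.17) 349
stop ymin [108.21024061 108.85047427]
```

View pics/m8.png

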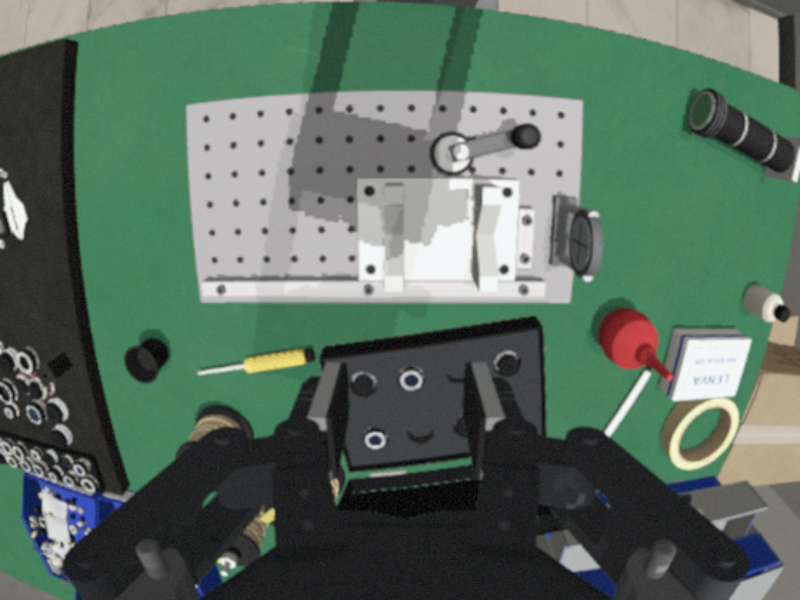

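The picture shows the cradle against the fence and stop: left upright at y=82.1 (expected 82), near wing at −15.5 (expected −15). The knob is at about (527,136) px, i.e. board (−52.5, 107), so the lever is at about 0.27 rad. Now I'll close it: grip the knob lightly across its tangent and follow the arc.

Run:
```python
from h import *
P=np.array([-39.5,61.5])
p,d,c=load("w8"); print("hub ray",wb(onplane([[461/1.4286,152/1.4286]],c,.040)))
def kp(t,z): q=P+48*np.array([-np.sin(t),np.cos(t)]); return bw(q[0],q[1],z)
def rot(t):
    y=A+pi/2+t; return [pi,0,(y+pi)%(2*pi)-pi]
t=.27
movep(kp(t,110),rot(t)); s("over")
print(move_l(kp(t,8),feed=.15,max_force=8)); o=s("down")
if o["eef_pos"][2]>.011: raise SystemExit
gripper_to(.0,f_grip=25); o=s("grip")
if o["opening"]<.012: raise SystemExit
for t in np.arange(.4,1.79,.15):
    r=move_l(kp(t,8),feed=.09,rotation=rot(t),max_force=25); o=s(f"{t:.2f} {r}")
    if r: break
```

```text
hub ray [[-38.85140632  62.82122593]]
over 22.45 [0.4663 0.0582 0.11  ] [-52.  107.6] 0.04 0 [ 0.3 -0.   1.2]
False
down 23.28 [0.4669 0.0583 0.0088] [-51.5 107.6] 0.0398 0 [0.4 0.4 0.4]
grip 23.59 [0.4671 0.0584 0.0092] [-51.2 107.7] 0.0186 25 [-0.9  0.7  5.3]
0.40 False 23.88 [0.4612 0.0561 0.0092] [-57.3 105.7] 0.0188 25 [-1.4  0.5  5.5]
0.55 False 24.18 [0.4548 0.0526 0.0092] [-63.8 102.6] 0.0186 25 [-1.2  2.5  6.8]
0.70 False 24.48 [0.4491 0.0482 0.0092] [-69.8  98.5] 0.0184 25 [-3.   2.8  7.9]
0.85 False 24.77 [0.4441 0.043  0.0092] [-75.1  93.6] 0.0184 25 [-3.5  3.2  9. ]
1.00 False 25.07 [0.4402 0.0376 0.0092] [-79.3  88.4] 0.0187 25 [-3.   5.4  8.9]
1.15 False 25.38 [0.4371 0.0314 0.0091] [-82.6  82.4] 0.0187 25 [-2.8  6.4  8.4]
1.30 False 25.68 [0.4351 0.0255 0.0091] [-85.   76.7] 0.0187 26 [-1.5 11.7  8.2]
1.45 False 25.98 [0.4336 0.0187 0.009 ] [-86.9  69.9] 0.0188 26 [-3.8 12.4 10. ]
1.60 False 26.27 [0.4331 0.0109 0.0089] [-87.8  62.1] 0.0186 26 [-5.8  8.4 10.7]
1.75 False 26.57 [0.4342 0.0032 0.0089] [-87.1  54.3] 0.0186 26 [-5.   4.1 10.4]
```

Run:
```python
from h import *
P=np.array([-39.5,61.5])
def kp(t,z): q=P+48*np.array([-np.sin(t),np.cos(t)]); return bw(q[0],q[1],z)
def rot(t): return [pi,0,(A+pi/2+t+pi)%(2*pi)-pi]
print(move_l(kp(1.83,8),feed=.05,rotation=rot(1.83),max_force=12)); s("end")
gripper_to(.045,f_grip=40); e=observe()["eef_pos"]; move_l([e[0],e[1],.10],feed=.2); s("up")
movep([.41,.22,.20],[pi,0,np.deg2rad(78.7)]); hold(.1); p,d,c=shot("w9"); s("look")
W=fcloud(d,c); k=big(inbox(W,.36,.5,.2,.4,.010,.1)); Q=W[k]
a=np.array([.1965,.9805])
for _ in range(3):
    u=Q[:,:2]@a; n=np.array([-a[1],a[0]]); w=Q[:,:2]@n
    um=(u.max()+u.min())/2; U=np.linspace(u.min()+.016,u.max()-.012,12); mid=[]
    for i in range(11):
        m=(u>U[i])&(u<U[i+1])&(Q[:,2]>.030); q=w[m]; mid.append((np.percentile(q,2)+np.percentile(q,98))/2)
    f=np.polyfit((U[:-1]+U[1:])/2,mid,1); a=a+f[0]*n; a/=np.linalg.norm(a)
u=Q[:,:2]@a; n=np.array([-a[1],a[0]]); w=Q[:,:2]@n
print("axis",np.rad2deg(np.arctan2(a[1],a[0])),"len",np.ptp(u),"w0",np.polyval(f,0),"mid",np.round(mid,4))
m=(u>U[2])&(u<U[-3]); print("slim top z",np.percentile(Q[m][:,2],[50,95,99]),"width",np.ptp(w[m&(Q[:,2]>.02)]))
um=(u.max()+u.min())/2; w0=np.median([x for x in mid]); print("centre",a*um+n*w0,u.min(),u.max())
for lo in (u.max()-.012,u.min()): mm=(u>=lo)&(u<=lo+.012); print("end z max",np.percentile(Q[mm][:,2],98),"w ext",np.ptp(w[mm]),"brightness",p[k][mm].mean())
# lever & cradle from w9 if visible
k=inbox(W,.40,.52,-.04,.10,.060,.08)&(p.max(2)<90); print("knob",rect(np.c_[wb(W[k])]/1000) if k.sum()>20 else k.sum())
```

```text
False
end 26.82 [0.4346 0.0018 0.0088] [-86.7  53. ] 0.0186 27 [-6.3 17.8 14.1]
up 27.81 [ 0.4354 -0.0022  0.0993] [-86.2  48.9] 0.0452 0 [-0.6  0.4 -0. ]
look 30.17 [0.41   0.2198 0.1998] [-99.5 272. ] 0.0452 0 [ 0.8 -0.1 -0.3]
axis 78.97260053420462 len 0.12458563768359193 w0 -0.3607391589844651 mid [-0.3602 -0.3608 -0.3608 -0.3612 -0.3607 -0.3609 -0.3609 -0.361  -0.3605
 -0.3605 -0.3606]
slim top z [0.03862374 0.04144549 0.0420893 ] width 0.036059072084505706
centre [0.42530972 0.2963978 ] 0.3099848022055142 0.43457043988910615
end z max 0.04716045928464684 w ext 0.04540034597023146 brightness 182.7574139976275
end z max 0.04682590622809034 w ext 0.045959250549329256 brightness 82.17425885755604
knob (array([-88.4,  57.4]), array([17.1, 13.4]), 63.04)
```

The lever hit its stop with 17.8 N. Barrel centre is (0.4253, 0.2964), its axis at 78.97°, and the slim top at z≈0.0415 (expected 0.041), with the bright flange at the +y end. Now I'll pick it up.

Run:
```python
from h import *
c=[.4253,.2964]; R=[pi,0,np.deg2rad(78.97)]
gripper_to(.062,f_grip=40)
movep([*c,.06],R); s("over"); print(move_l([*c,-.028],feed=.08,max_force=6)); o=s("down")
if o["eef_pos"][2]>-.024: raise SystemExit
gripper_to(.0,f_grip=40); o=s("grip")
if not .03<o["opening"]<.04: raise SystemExit
move_l([*c,.15],feed=.15); o=s("lift"); 
W_=None
move_l(bw(24,47,150),feed=.28,rotation=[pi,0,A+pi/2]); hold(.2); s("above")
p,d,cc=shot("w10"); W=fcloud(d,cc)
k=big(inbox(W,.40,.68,-.1,.12,.172,.26)&(wb(W.reshape(-1,3)).reshape(W.shape[:2]+(2,))[...,1]>58)); Q=np.c_[wb(W[k]),W[k][:,2]*1000]; m=Q[:,1]>100
print("flange pts",m.sum(),Q[m].min(0) if m.any() else Q[:,1].max(),Q[m].max(0) if m.any() else 0)
W2=W; k=inbox(W,.40,.52,-.04,.10,.060,.08)&(p.max(2)<90); print("knob",k.sum(),wb(W[k]).mean(0))
cv2.imwrite("pics/m10.png",cv2.resize(p,(800,600))[...,::-1])
```

```text
over 31.16 [0.4257 0.2964 0.0607] [-79.7 347.7] 0.0621 0 [ 0.4 -0.1 -0.5]
False
down 32.41 [ 0.4259  0.2967 -0.0274] [-79.5 347.9] 0.0622 0 [ 0.3 -0.5  1.4]
grip 32.76 [ 0.4259  0.2967 -0.0273] [-79.5 347.9] 0.0345 40 [-0.5 -1.1  5.5]
lift 34.09 [0.4245 0.296  0.1487] [-81.  347.3] 0.035 40 [ 0.8 -0.4 -2.8]
above 35.58 [0.5452 0.0029 0.15  ] [23.8 48.1] 0.0344 40 [-0.1  0.5 -2.7]
flange pts 5352 [  1.50226014 100.00875221 178.60518896] [ 47.47787461 110.63133147 224.99791048]
knob 364 [-83.89212475  55.21968747]
```

View pics/m10.png

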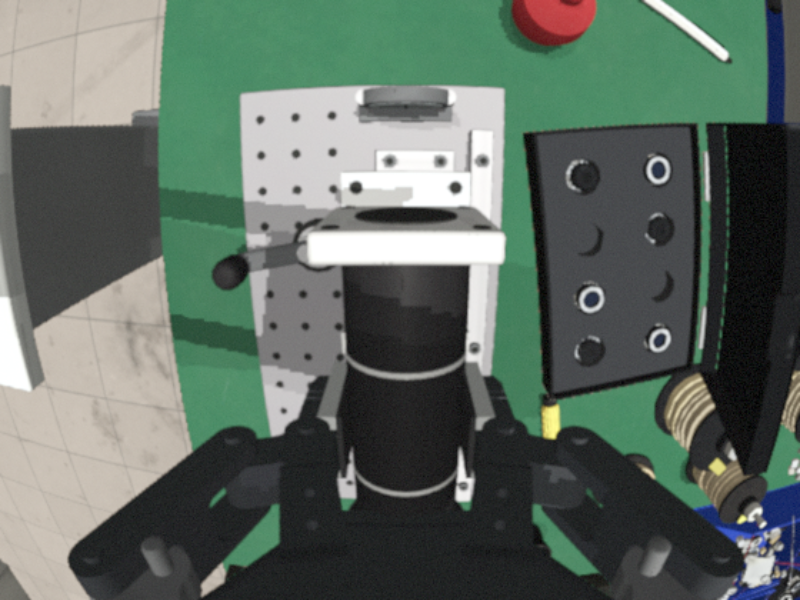

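The barrel is held level: flange centre at x≈24.5, z≈202 mm, facing the target glass. The lever points at the robot (knob at (230,272) px), and the cradle is against the stop and fence. Now I'll lower the barrel gently.

Run:
```python
from h import *
R=[pi,0,A+pi/2]
move_l(bw(23.8,46,35),feed=.12); s("near")
r=move_l(bw(23.8,46,13),feed=.025,max_force=5); o=s(f"touch {r}")
if o["eef_pos"][2]>.022: raise SystemExit
gripper_to(.055,f_grip=20); hold(.2); s("open")
e=observe()["eef_pos"]; move_l([e[0],e[1],.14],feed=.15); 
move_l(bw(-10,-10,220),feed=.25); hold(.1); p,d,c=shot("w11"); s("look")
W=fcloud(d,c); b=wb(W.reshape(-1,3)).reshape(W.shape[:2]+(2,)); z=W[...,2]
k=(abs(b[...,0]-24)<30)&(b[...,1]>90)&(b[...,1]<118)&(z>.055)&(z<.12); Q=np.c_[b[k],z[k]*1000]; print("flange",np.percentile(Q,[1,99],axis=0).round(1))
k=(abs(b[...,0]-24)<10)&(b[...,1]>-15)&(b[...,1]<90)&(z>.075)&(z<.12); Q=np.c_[b[k],z[k]*1000]
for y in(0,20,47,70): m=abs(Q[:,1]-y)<8; print(y,m.sum(),np.percentile(Q[m],98,axis=0).round(1) if m.sum() else "")
k=inbox(W,.40,.52,-.04,.10,.060,.08)&(p.max(2)<90); print("knob",k.sum(),b[k].mean(0))
cv2.imwrite("pics/m11.png",cv2.resize(p,(800,600))[...,::-1])
```

```text
near 36.73 [0.5463 0.0007 0.036 ] [24.7 45.8] 0.0347 40 [ 0.4  0.  -2.6]
touch True 37.4 [0.5451 0.0008 0.0181] [23.5 46. ] 0.0347 41 [-1.   0.4  5.2]
open 37.93 [0.5437 0.001  0.0168] [22.1 46.3] 0.055 0 [ 0.3 -0.8  0.1]
look 39.61 [ 0.5137 -0.0558  0.2176] [-10.9  -8.8] 0.055 0 [-0.3 -0.  -0.5]
flange [[  1.6  90.2  67.2]
 [ 45.9 107.6  92.8]]
0 345 [33.3  7.6 91.8]
20 340 [33.6 27.4 87.1]
47 336 [33.8 54.4 87.3]
70 347 [33.4 77.8 87.2]
knob 283 [-84.94402207  54.20619656]
```

View pics/m11.png

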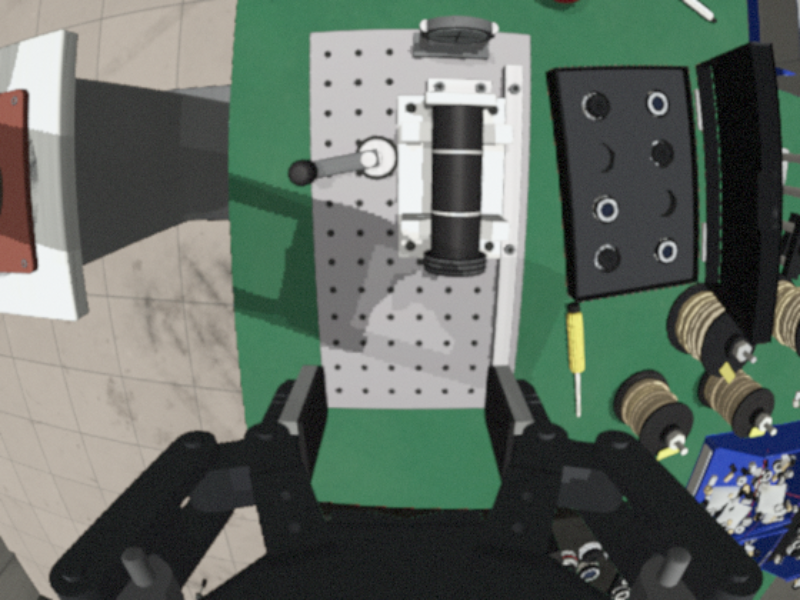

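Run:
```python
from h import *
p,d,c=load("w11");W=fcloud(d,c); b=wb(W.reshape(-1,3)).reshape(W.shape[:2]+(2,)); z=W[...,2]
k=(z>.0215)&(z<.031)&(p.min(2)>110)
for y in(-10,5,62-15,97): # near edge x at several y
    m=k&(abs(b[...,1]-y)<4)&(b[...,0]>-25)&(b[...,0]<0); print("near edge at y",y,np.percentile(b[m][:,0],[1,3]).round(1) if m.any() else 0,m.sum())
m=k&(b[...,0]>-14)&(b[...,0]<60)&(b[...,1]<0)&(b[...,1]>-30); print("right edge",np.percentile(b[m][:,1],[1,3]))
# board reference in this view
h=cv2.cvtColor(p,cv2.COLOR_RGB2HSV);q=big((z>.0065)&(z<.2)&(h[...,1]<90)&(abs(b[...,0])<100)&(abs(b[...,1])<185)); print("board ctr resid",rect(np.c_[b[q]]/1000))
```

```text
near edge at y -10 [-18.2 -18.1] 76
near edge at y 5 [-18.1 -18.1] 13
near edge at y 47 [-18. -18.] 119
near edge at y 97 [-16.8 -16.8] 106
right edge [-17.47426435 -16.96098352]
board ctr resid (array([-1.9,  0.4]), array([185.3, 340.7]), 0.02)
```

```bash
python3 -c "
from plant import *
print(job_done(),observe()['time_s'])"
```

```text
the job is handed in; nothing more can be done
the job is handed in; nothing more can be done
```

The job is handed in at about 40 s: the cradle measures home against fence and stop to about 1 mm, the cam lever is closed to its stop, and the barrel lies level in both V-notches with its flange towards the target glass. On the first slide the cradle bumped the cam disc, nudging the lever and tilting the tool about 2°, before I backed off and redid it.

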